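# Start and close the twist lid of the balm jar in the nightstand drawer

## Task

In the half-open drawer, the aluminium lid with the grip bar only sits loosely on top of the threads of its white jar. Without taking it off, turn it back (anticlockwise) until it drops into the start of the thread, then screw it forward (clockwise) as far as it goes, and let go. Leave the other things in the drawer where they are.

Things in the scene. Friction and masses are not known exactly. Their poses are not given: they have to be found in the camera images.
- jar: White plastic jar, 62 mm across (foot 66 mm), fixed to the drawer's floor: it neither moves nor turns. Origin: centre of its underside, z up. Its shoulder is 50 mm up; above it the threaded neck (49 mm across, top 67.5 mm up) is hidden by the lid. Right-handed three-start thread. In what follows 'angle' is the lid's yaw less the jar's, anticlockwise seen from above.
- jar_neck (a point): Point on the jar's axis at the shoulder, 50 mm up; axes as the jar's. From angle 0 to 55 degrees the lid's inner lugs lie over (once threaded: under) the thread ridges; from 62 to 101 degrees they stand over gaps, where the lid drops 8 mm. Hard stops at 0 (above and below the ridges) and 102. From 55 to 0 the thread lowers the lid 2.4 mm more, evenly; its vertical play is 1.2 mm.
- jar_tab (a point): Outer end of the jar's tab: a small white tab 8 mm wide, level with the shoulder, sticking out along the jar's +x to 42 mm from its axis. Origin 42 mm from the axis, 50 mm up; axes as the jar's. It shows the closed angle (0).
- lid: Loose round aluminium lid, 58 mm across, about 45 g. Origin: on its axis at the lower edge of the skirt; z up; flat top 20 mm up. It starts level on the ridges at angle 11 to 43 degrees, origin 62 mm above the jar's; dropped into the gap 54 mm; screwed home 51.5 mm. Sideways play about 1.5 mm; turns easily; over the gap it drops by its own weight if let go, or can be lowered.
- lid_grip (a point): Middle of the lid's upright grip bar, on the lid's axis 35 mm above its origin; axes as the lid's. The bar is 44 mm long along x, 14 mm wide along y, from 20 to 44 mm above the lid's origin. A nub 3 mm high on the rim marks its +x end. Screwed home, the bar is in line with the jar's tab, nub on the tab's side.
- cuff_case: Bystander: white blood pressure cuff case 110 x 80 x 42 mm high; origin under its centre.
- ring_dish: Bystander: pink ceramic ring dish 90 mm across, 22 mm high; origin under its centre.
- pill_tray: Bystander: grey weekly pill tray, seven open cells, 36 x 190 x 24 mm high; origin under its centre.
- divider_box: Bystander: clear acrylic divider box 72 x 150 x 40 mm high; origin under its centre.
- tweezer: Bystander: silver tweezer 90 mm long along its x, 4 mm high; origin under its middle.
- eraser: Bystander: rubber eraser 20 x 45 x 12 mm high; origin under its centre.
- thermometer: Bystander: white stick thermometer 125 mm long along its x, 18 mm wide, 10 mm high; origin under its centre.
Mind the look-alikes: they are no part of the job. Of the things like the lid, leave any that is black; of the rest the smaller one is meant.

How it is judged:
On the way:
1. the lid has been turned back and has dropped into the start of the thread (at least 6 mm below where it sat) (z of lid in the frame of jar below 0.056 m and horizontal distance between lid and jar below 0.006 m and angle between lid's own z axis and vertical below 0.15 rad), for 0.2 s.
At the end, for the whole second after the job is handed in: The lid is screwed home on the jar: within 10 degrees of its stop, its origin less than 53.2 mm above the jar's, level within 4.5 degrees, centred within 5 mm, at rest and released (z of lid in the frame of jar below 0.0532 m and horizontal distance between lid and jar below 0.005 m and angle between lid's own z axis and vertical below 0.08 rad and angle between the x axis of lid and the x axis of jar, either way round below 0.18 rad and linear speed of lid below 0.02 m/s and angular speed of lid below 0.2 rad/s); the robot touches nothing.
It fails at once if the lid is lifted more than 8 mm above where it sat (z of lid in the frame of jar above 0.07 m).
It fails at once if another thing in the drawer is pushed more than 30 mm away (distance of any of cuff_case, ring_dish, pill_tray, divider_box, tweezer, eraser, thermometer from where it was at the start of the episode above 0.03 m).
It also fails if it takes over 45 s, if anything falls off the work surface, if the arm or the gripper's body presses on something with over 40 N, if the wrist force passes 120 N, or if a joint passes its speed limit or range.

## Robot

A 7-joint arm with a two-finger parallel gripper is mounted at the origin on the work surface. World frame = base frame: x ahead of the robot, y to its left, z up, the work surface at z = 0. Lengths are in m, angles in rad, forces in N, time in s.
With the tool pointing down it reaches from about 0.4 to 0.85 m from the base axis. Payload 4.5 kg.
Tool frame: the origin (TCP) lies where the fingers leave the gripper's body, on its centre line; the fingertips stand ahead of it and the grasp point (between the pads) lies 45 mm ahead of it (ctrl.tip_extent is the x of the fingertips in the tool frame, in m); x points along the fingers, y is the direction in which the jaws open and shut, and the axes are right-handed (so a half turn about x gives the same grasp; the last joint's range is limited). The gripper opens to 88 mm and grips with 3 to 60 N. Pads are 18 mm wide; open, the fingers measure 123 mm over their backs; the gripper's body (75 mm by 187 mm) begins 45 mm behind the grasp point.
Start: joints at [-1.203, 0.689, -0.195, 1.565, 0.157, 0.902, -0.215], TCP at [0.205, 0.591, 0.303] pointing down, gripper open.
Joint ranges: [-3.01, 3.01], [-0.46, 2.08], [-1.47, 1.51], [0.13, 2.56], [-1, 4.14], [0.04, 2.09], [-2.66, 2.66]. Speed limits (rad/s): [2.57, 2.57, 3.14, 3.14, 3.14, 3.14, 3.14].

## Interface

Orientations are given as a rotation vector (axis times angle).
In Python, from cell import readout, imaging, hand_in, models, ctrl gives the robot as it stands. The module is installed in compiled form; this text tells all that it offers.
- The arm moves only by the tool move_arm, never from a script. Its arguments are lists of equal length, an entry for each row: "gripper": the closure, from 0 (fully open) to 1 (shut); "linear": the shift along the tool's x, y, z in mm, a list of three; "twist": the turn about the tool's x in degrees. A call has 1 to 20 rows; each row shifts and turns the commanded pose from where the row before left it, along the tool's axes as they then stand; what a row does not reach is not made up. A row lasts 1/10 s, in which the tool goes at most 50 mm and 8.59 degrees, less where a joint would pass 70% of its speed; a pose out of reach is approached as far as the arm can. A call with a gripper value outside its range is refused whole. The fingers move at their own pace and stop on an object; "force" is the grip in N (left out, the last holds). Time passes only in rows, so rows that do not move let the fingers close. It gives the time, the measured TCP pose, the force and the opening at its end, in the units of the state.
- readout.observe(): the state, without advancing time (a new reading comes with each control period).
- imaging.camera(name): name is "scene" or "top"; returns (picture, depth): 400x640x3 uint8, blue, green, red; 400x640 float32, m along the optical axis (not along the pixel's ray), 0 where there is no reading.
- imaging.calibration(name): a dict with "vfov" (degrees; the focal length in pixels is half the picture's height over the tangent of half this angle, whatever the lens; pixels are square), "cx", "cy" (the principal point, pixels), "D" ([k1, k2, p1, p2, k3] as OpenCV has them; the pictures are not rectified), "rvec" (rotation vector, rad) and "tvec" (3), from world to camera coordinates, as OpenCV has them. Camera axes: x right, y down, z forward; pixel columns grow to the right and rows downward; lengths in m; the calibration is good to about 2 mm. A picture is of the moment at which its call begins. calibration takes no time and is no camera call.
- hand_in(): hands the job in, once; it reports no verdict.
Trained networks look in the newest picture that a camera, given by its name, has taken for a name from the list of things; names that differ only in an ending like _2 or _b are one class to them, and where a whole thing is asked for, a point or a joint stands for the part that bears it (a point fixed in the world has none). Each returns a list of dicts, best first, with "p" (0 to 1); they miss things now and then, are a little off and sometimes report something else, mostly with a low value. They report only what shows in the picture. A call takes as long as a camera call. They do not tell look-alikes from the thing itself.
- models.outline_of(camera, thing): "pixels" (400x640 bool, what is visible of it) and "extent" ([left, top, right, bottom] in pixels, round what is visible of it).
- models.tip_of(camera, thing): "location" ([row, column] in pixels: a listed point, or the origin of a listed thing).
The state is a dict: "clock": time; "joint_pos": joint angles; "joint_vel": joint speeds; "tau": joint torques, N m; "tool_pos": TCP position; "orientation": TCP orientation; "force": force on the tool from outside, world axes, zero at the start; "wrist_torque": the same for the moment, N m; "opening": finger opening in m.
Only numpy, scipy, OpenCV 4.12 (cv2) and the standard library are available. Lean on these libraries where they do the work, as an engineer would, in place of code of your own. Each camera call takes 0.05 s, during which the arm holds its last target.

## Working session

There is one attempt and no reset: what is moved stays moved. The work goes in short steps, Python scripts to look and compute and a tool call to move; the robot and the scene stay as the last step left them, time stands still between calls to the robot, and variables do not carry over. Pictures are saved under pics/ and viewed, and the job is handed in when it is done.

Besides the shell and the picture viewer there is one more tool, called after "Emit:" by a JSON object that holds its "api" and its "payload", one argument or row to a line. move_arm: Moves the arm, as the interface text tells. Its arguments: {"type":"object","properties":{"gripper":{"type":"array"},"linear":{"type":"array"},"twist":{"type":"array"},"force":{"type":"number"}},"required":["gripper","linear","twist"]}

```bash
mkdir -p pics; cat > h.py <<'E'
import numpy as np,cv2
from cell import readout, imaging, hand_in, models, ctrl
def cal(n):
    c=imaging.calibration(n);f=200/np.tan(np.radians(c['vfov'])/2)
    K=np.array([[f,0,c['cx']],[0,f,c['cy']],[0,0,1.]]);R=cv2.Rodrigues(np.array(c['rvec'],float))[0]
    return K,np.array(c['D'],float),R,np.array(c['tvec'],float).reshape(3)
def unproj(n,uv,d):
    K,D,R,t=cal(n);uv=np.asarray(uv,float).reshape(-1,1,2)
    p=cv2.undistortPoints(uv,K,D).reshape(-1,2);d=np.asarray(d,float).reshape(-1,1)
    return (np.hstack([p,np.ones((len(p),1))])*d-t)@R
def atz(n,uv,z):
    K,D,R,t=cal(n);p=cv2.undistortPoints(np.asarray(uv,float).reshape(-1,1,2),K,D).reshape(-1,2)
    ray=np.hstack([p,np.ones((len(p),1))])@R;c=-R.T@t
    return c+ray*((z-c[2])/ray[:,2])[:,None]
def proj(n,P):
    K,D,R,t=cal(n);return cv2.projectPoints(np.asarray(P,float).reshape(-1,3),cv2.Rodrigues(R)[0],t,K,D)[0].reshape(-1,2)
E
python3 - <<'E'
from h import *
for n in('top','scene'):
    im,d=imaging.camera(n);cv2.imwrite(f'pics/{n}0.png',im);np.savez(f'{n}0.npz',im=im,d=d)
    for th in('lid','lid_grip','jar','jar_tab','jar_neck'):
        for r in models.tip_of(n,th)[:4]:
            print(n,th,r['p'],r['location'])
    K,D,R,t=cal(n);print(K[0,0],-R.T@t,D)
s=readout.observe();print(s);print(ctrl.tip_extent)
E
```

```text
top lid 0.82 [215.3, 360.9]
top lid 0.69 [162.0, 432.5]
top lid 0.61 [211.8, 439.0]
top lid_grip 0.85 [212.8, 442.8]
top lid_grip 0.69 [160.7, 433.5]
top lid_grip 0.68 [212.6, 354.2]
top jar 0.44 [216.3, 353.2]
top jar_tab 0.67 [198.1, 343.2]
top jar_neck 0.68 [218.2, 358.3]
455.5861622588 [ 0.47554552 -0.06935969  1.07803523] [-0.00515125  0.          0.          0.          0.        ]
scene lid 0.94 [177.8, 191.2]
scene lid 0.85 [226.3, 168.2]
scene lid 0.57 [173.9, 275.1]
scene lid_grip 0.93 [163.8, 277.2]
scene lid_grip 0.65 [166.6, 182.5]
scene lid_grip 0.61 [219.5, 162.7]
scene jar 0.97 [187.0, 282.0]
scene jar 0.2 [149.1, 300.4]
scene jar_tab 0.57 [191.3, 288.3]
scene jar_neck 0.73 [176.1, 278.0]
425.4252056231157 [0.95830684 0.02499668 0.77097995] [0.00647766 0.         0.         0.         0.        ]
{'clock': 0.6, 'joint_pos': array([-1.20315498,  0.68908549, -0.19460784,  1.56532467,  0.15728372,
        0.90251717, -0.2151013 ]), 'joint_vel': array([-8.45382302e-04, -1.13838997e-03,  1.21026958e-03,  5.64628477e-04,
        7.00755651e-04, -5.68279552e-06,  1.25901181e-04]), 'tau': array([ 1.59203631e-03, -5.27251160e+01, -1.26696881e+00, -1.53675127e+01,
       -5.22351370e-02, -4.32280340e-04,  4.09273400e-05]), 'tool_pos': array([0.20476837, 0.59050568, 0.30274538]), 'orientation': array([ 0.26200203,  1.55488955, -0.26192395]), 'force': array([ 0.53109143, -0.57833376,  0.58449931]), 'wrist_torque': array([ 0.01008685, -0.03950886,  0.01574889]), 'opening': 0.08816147508594646}
0.064
```

View pics/top0.png

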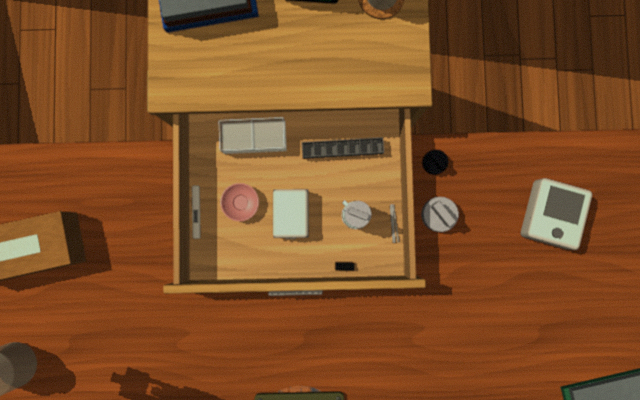

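View pics/scene0.png

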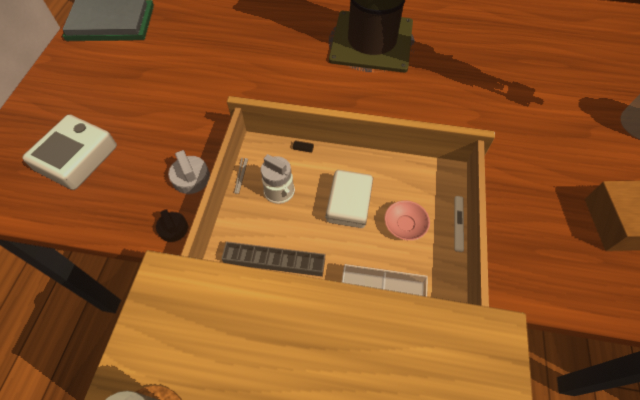

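```bash
python3 - <<'E'
from h import *
a=cv2.imread('pics/top0.png')[130:255,315:475];b=cv2.imread('pics/scene0.png')[130:255,140:320]
cv2.imwrite('pics/c0.png',np.vstack([cv2.resize(a,(384*1,300),interpolation=3),]) if 0 else np.hstack([cv2.resize(a,(400,312),interpolation=2),cv2.resize(b,(400,278),interpolation=2,)if 0 else cv2.resize(b,(400,312),interpolation=2)]))
E
```

```text
(no output)
```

View pics/c0.png

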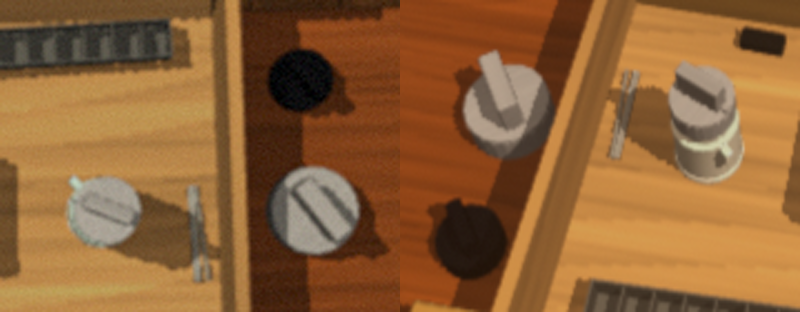

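The candidates in the top picture are an aluminium lid on the white jar in the drawer at about (357,214), a larger aluminium one outside at (441,215), and a black one at (435,162). The one on the jar fits: it isn't black, it's the smaller of the rest, and it sits on a white jar with a tab. The tab shows at about (344,203), and the crop confirms all of this. Next I'll measure the poses.

```bash
python3 - <<'E'
from h import *
for n,box in(('top',(325,185,395,245)),('scene',(245,140,310,215))):
    z=np.load(n+'0.npz');d=z['d'];im=z['im'];x0,y0,x1,y1=box
    vv,uu=np.mgrid[y0:y1,x0:x1];dd=d[y0:y1,x0:x1];m=dd>0
    P=unproj(n,np.c_[uu[m],vv[m]],dd[m]);uv=np.c_[uu[m],vv[m]]
    print(n,np.histogram(P[:,2],bins=np.arange(-0.2,.3,.01)))
    np.save(n+'P.npy',np.c_[P,uv])
h=im
E
python3 - <<'E'
from h import *
a=cv2.imread('pics/top0.png')[190:242,325:390];cv2.imwrite('pics/c1.png',cv2.resize(a,None,fx=9,fy=9,interpolation=2))
a=cv2.imread('pics/scene0.png')[150:210,250:305];cv2.imwrite('pics/c2.png',cv2.resize(a,None,fx=9,fy=9,interpolation=2))
E
```

```text
top (array([   0,    0,    0,    0,    0,    0,    0,    0,    0,    0,    0,
          0,    0,    0,    0,    0,    0,    0,    0,    0, 2681,  860,
          7,    1,    4,   48,   10,    4,  173,  251,    6,  138,    0,
          0,    0,    0,    0,    0,    0,    0,    0,    0,    0,    0,
          0,    0,    0,    0,    0]), array([-2.00000000e-01, -1.90000000e-01, -1.80000000e-01, -1.70000000e-01,
       -1.60000000e-01, -1.50000000e-01, -1.40000000e-01, -1.30000000e-01,
       -1.20000000e-01, -1.10000000e-01, -1.00000000e-01, -9.00000000e-02,
       -8.00000000e-02, -7.00000000e-02, -6.00000000e-02, -5.00000000e-02,
       -4.00000000e-02, -3.00000000e-02, -2.00000000e-02, -1.00000000e-02,
        1.66533454e-16,  1.00000000e-02,  2.00000000e-02,  3.00000000e-02,
        4.00000000e-02,  5.00000000e-02,  6.00000000e-02,  7.00000000e-02,
        8.00000000e-02,  9.00000000e-02,  1.00000000e-01,  1.10000000e-01,
        1.20000000e-01,  1.30000000e-01,  1.40000000e-01,  1.50000000e-01,
        1.60000000e-01,  1.70000000e-01,  1.80000000e-01,  1.90000000e-01,
        2.0000
[... 759 characters left out ...]
0e-02, -7.00000000e-02, -6.00000000e-02, -5.00000000e-02,
       -4.00000000e-02, -3.00000000e-02, -2.00000000e-02, -1.00000000e-02,
        1.66533454e-16,  1.00000000e-02,  2.00000000e-02,  3.00000000e-02,
        4.00000000e-02,  5.00000000e-02,  6.00000000e-02,  7.00000000e-02,
        8.00000000e-02,  9.00000000e-02,  1.00000000e-01,  1.10000000e-01,
        1.20000000e-01,  1.30000000e-01,  1.40000000e-01,  1.50000000e-01,
        1.60000000e-01,  1.70000000e-01,  1.80000000e-01,  1.90000000e-01,
        2.00000000e-01,  2.10000000e-01,  2.20000000e-01,  2.30000000e-01,
        2.40000000e-01,  2.50000000e-01,  2.60000000e-01,  2.70000000e-01,
        2.80000000e-01,  2.90000000e-01]))
```

View pics/c1.png

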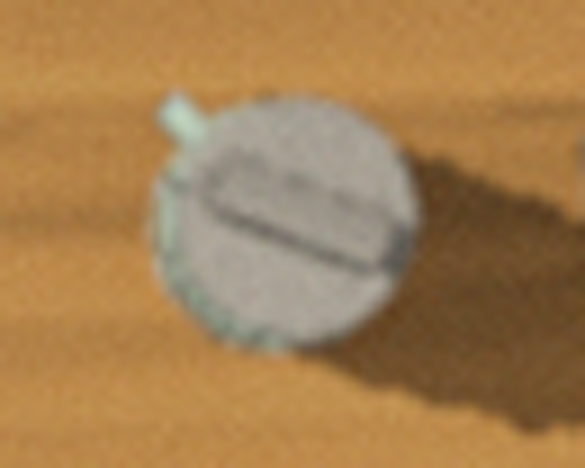

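View pics/c2.png

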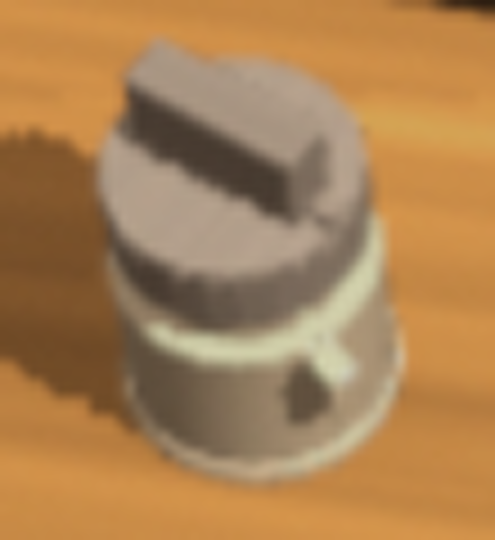

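The top crop shows the tab at upper left, about (344.5,202.5) full-frame. The bar runs from upper left to lower right. The scene crop shows the nub at the bar end on the tab's side.

```bash
python3 - <<'E'
from h import *
for n in('top','scene'):
    A=np.load(n+'P.npy');P=A[:,:3];z=P[:,2]
    fl=np.median(z[z<0.02]);print(n,'floor',fl)
    b=P[(z>.107)];c=cv2.minAreaRect((b[:,:2]*1000).astype(np.float32));print('bar',len(b),np.median(b[:,2]),b.mean(0),c)
    u,s,v=np.linalg.svd(b[:,:2]-b[:,:2].mean(0),full_matrices=False);print('ang',np.degrees(np.arctan2(v[0,1],v[0,0])))
    q=P[(z>.084)&(z<.1)];print('top',np.median(q[:,2]));
    cc=cv2.minEnclosingCircle((q[:,:2]*1000).astype(np.float32));print(cc)
    t=P[(z>.05)&(z<.07)];
    if n=='top':
        uv=A[(z>.05)&(z<.07)][:,3:];print(np.c_[uv,t.round(4)][np.argsort(uv[:,1])][:12])
for n,uv in(('top',(344.5,202)),('scene',(288.3,191))):print(atz(n,uv,.0585))
E
```

```text
top floor 0.00850220414240001
bar 140 0.11437260225446692 [ 0.50840926 -0.13941448  0.11405229] ((508.5125732421875, -139.46945190429688), (43.570091247558594, 13.928899765014648), 67.53950500488281)
ang 66.82078696455224
top 0.09057428231331086
((508.32470703125, -139.69725036621094), 29.188297271728516)
[[ 3.440e+02  2.000e+02  5.398e-01 -1.131e-01  5.900e-02]
 [ 3.430e+02  2.010e+02  5.374e-01 -1.107e-01  6.210e-02]
 [ 3.440e+02  2.010e+02  5.377e-01 -1.131e-01  5.680e-02]
 [ 3.450e+02  2.010e+02  5.375e-01 -1.152e-01  5.950e-02]
 [ 3.420e+02  2.020e+02  5.354e-01 -1.085e-01  5.890e-02]
 [ 3.430e+02  2.020e+02  5.354e-01 -1.108e-01  5.840e-02]
 [ 3.440e+02  2.020e+02  5.355e-01 -1.131e-01  5.610e-02]
 [ 3.450e+02  2.020e+02  5.351e-01 -1.151e-01  6.070e-02]
 [ 3.460e+02  2.020e+02  5.353e-01 -1.175e-01  5.800e-02]
 [ 3.490e+02  2.020e+02  5.351e-01 -1.242e-01  5.900e-02]
 [ 3.430e+02  2.030e+02  5.331e-01 -1.107e-01  5.950e-02]
 [ 3.440e+02  2.030e+02  5.331e-01 -1.130e-01  5.730e-02]]
scene floor 0.008494337860503583
bar 176 0.11385936422231935 [ 0.50969028 -0.14013859  0.11324136] ((508.32159423828125, -140.58290100097656), (44.63633346557617, 14.998506546020508), 65.6097183227539)
ang -112.487233617604
top 0.09037360382936391
((507.68597412109375, -139.74288940429688), 30.003713607788086)
[[ 0.53529618 -0.11411791  0.0585    ]]
[[ 0.53664021 -0.11102975  0.0585    ]]
```

```bash
python3 - <<'E'
from h import *
from scipy.spatial.transform import Rotation as Ro
s=readout.observe();R=Ro.from_rotvec(s['orientation']).as_matrix();print(R.round(4))
y=R[:,1];print('yaw y',np.degrees(np.arctan2(y[1],y[0])))
print('delta tool mm',R.T@(np.array([.5085,-.1397,.26])-s['tool_pos'])*1000)
z=np.load('top0.npz');d=z['d']
for uv in((300,50),(420,105),(300,105),(406,200),(300,288),(180,200),(343,148),(344,266),(290,212),(395,225)):
    print(uv,unproj('top',uv,d[uv[1],uv[0]]).round(3))
E
```

```text
[[-0.000e+00  3.277e-01  9.448e-01]
 [ 1.000e-04  9.448e-01 -3.277e-01]
 [-1.000e+00  0.000e+00 -0.000e+00]]
yaw y 70.87344916128903
delta tool mm [  42.70632207 -590.37883437  526.221817  ]
(300, 50) [[ 0.855 -0.024  0.136]]
(420, 105) [[ 0.732 -0.274  0.133]]
(300, 105) [[ 0.737 -0.022  0.135]]
(406, 200) [[ 0.536 -0.249  0.073]]
(300, 288) [[ 0.352 -0.013  0.1  ]]
(180, 200) [[0.547 0.251 0.071]]
(343, 148) [[ 0.666 -0.116  0.011]]
(344, 266) [[ 0.39  -0.111  0.018]]
(290, 212) [[0.516 0.009 0.05 ]]
(395, 225) [[ 0.482 -0.233  0.013]]
```

Emit:
{"api": "move_arm", "payload": {
  "gripper": [0,0,0,0,0,0,0,0,0,0,0,0,0,0,0,0,0,0],
  "linear": [
    [0,-20,28],
    [0,-30,39],
    [0,-30,39],
    [0,-30,39],
    [0,-30,39],
    [0,-30,39],
    [0,-30,39],
    [0,-30,39],
    [0,-40,26],
    [0,-43,24],
    [0,-43,24],
    [0,-43,24],
    [0,-43,24],
    [0,-43,24],
    [0,-43,24],
    [0,-43,24],
    [0,-19,31],
    [0,0,0]
  ],
  "twist": [0,0,0,0,0,0,0,0,0,0,0,0,0,0,0,0,0,0]
}}

```text
clock: 2.4
tool_pos: [0.5105, -0.1449, 0.3027]
orientation: [0.267, 1.55, -0.27]
force: [0.0, 0.3, -0.5]
opening: 0.0877
```

Emit:
{"api": "move_arm", "payload": {
  "gripper": [0,0,0,0,0,0,0,0,0,0,0,0,0,0],
  "linear": [
    [0,0,0],
    [0,0,0],
    [0,0,0],
    [0,0,0],
    [0,0,0],
    [0,0,0],
    [0,0,0],
    [0,0,0],
    [0,0,0],
    [0,0,0],
    [0,0,0],
    [0,0,0],
    [0,0,0],
    [0,0,0]
  ],
  "twist": [8,8,8,8,8,8,8,8,8,8,8,6,0,0]
}}

```text
clock: 3.8
tool_pos: [0.5084, -0.1384, 0.3027]
orientation: [1.498, 0.993, -1.497]
force: [0.0, 0.0, 0.6]
opening: 0.0878
```

```bash
cat >> h.py <<'E'
from scipy.spatial.transform import Rotation as Ro
def st(target=None):
    s=readout.observe();R=Ro.from_rotvec(s['orientation']).as_matrix();y=R[:,1]
    print('t',s['clock'],'tcp',s['tool_pos'].round(4),'yaw',np.degrees(np.arctan2(y[1],y[0])).round(2),'tilt',np.degrees(np.arccos(-R[2,0])).round(2),'F',s['force'].round(1),'M',s['wrist_torque'].round(2),'open',s['opening'].__round__(4),'q',s['joint_pos'].round(2))
    if target is not None: print('delta',(R.T@(np.array(target)-s['tool_pos'])*1000).round(1))
E
python3 - <<'E'
from h import *
st([.5085,-.1397,.157])
for n in('top','scene'):
    im,d=imaging.camera(n);cv2.imwrite(f'pics/{n}1.png',im);
cv2.imwrite('pics/j1.png',np.hstack([cv2.resize(cv2.imread('pics/top1.png')[120:280,280:440],(400,400)),cv2.resize(cv2.imread('pics/scene1.png')[90:250,200:360],(400,400))]))
E
```

```text
t 3.8 tcp [ 0.5084 -0.1384  0.3027] yaw -22.91 tilt 0.03 F [0.  0.  0.6] M [-0.02  0.1   0.01] open 0.0878 q [ 0.05  0.57  0.2   1.87 -0.16  0.72 -0.05]
delta [145.7   0.6   1.2]
```

View pics/j1.png

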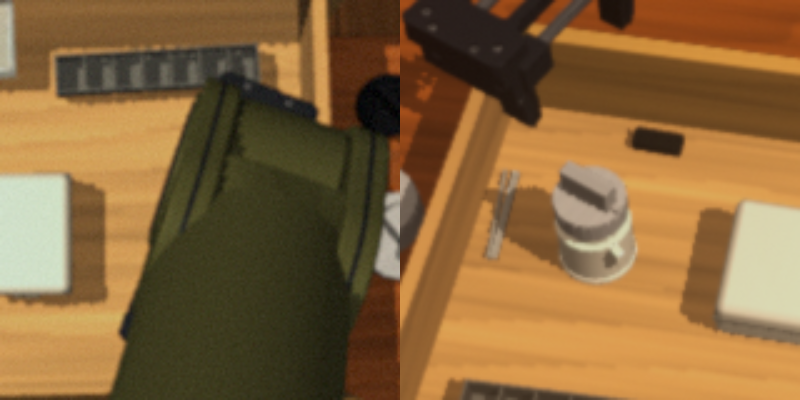

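The scene view shows the lid untouched at crop (590,200), with the gripper high above it. The arm hides it in the top view. I'll descend now.

Emit:
{"api": "move_arm", "payload": {
  "gripper": [0,0,0,0,0,0,0,0,0,0,0,0],
  "linear": [
    [0,0.6,1.2],
    [25,0,0],
    [25,0,0],
    [25,0,0],
    [20,0,0],
    [15,0,0],
    [10,0,0],
    [10,0,0],
    [8,0,0],
    [6,0,0],
    [0,0,0],
    [0,0,0]
  ],
  "twist": [0,0,0,0,0,0,0,0,0,0,0,0]
}}

```text
clock: 5.1
tool_pos: [0.5087, -0.1406, 0.1589]
orientation: [1.5, 0.99, -1.5]
force: [0.4, -0.4, 0.1]
opening: 0.0882
```

```bash
python3 - <<'E'
from h import *
st([.5085,-.1397,.157])
im,d=imaging.camera('scene');cv2.imwrite('pics/s2.png',cv2.resize(im[110:230,220:340],(600,600),interpolation=2))
E
```

```text
t 5.1 tcp [ 0.5087 -0.1406  0.1589] yaw -23.12 tilt 0.03 F [ 0.4 -0.4  0.1] M [-0.14  0.06  0.02] open 0.0882 q [ 0.12  0.8   0.11  1.98 -0.22  0.37 -0.  ]
delta [ 1.9 -0.5 -0.8]
```

View pics/s2.png

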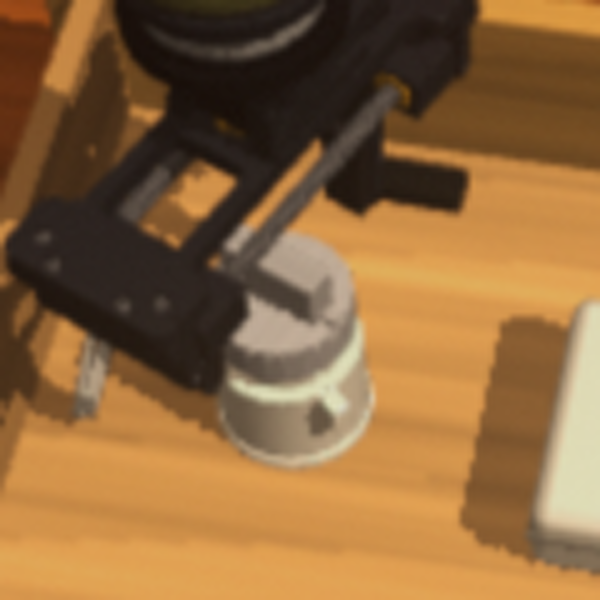

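The open fingers straddle the bar and nothing is touched. I'll close gently.

Emit:
{"api": "move_arm", "payload": {
  "gripper": [0.4,0.7,0.8,0.9,1,1,1,1,1,1],
  "linear": [
    [0,0,0],
    [0,0,0],
    [0,0,0],
    [0,0,0],
    [0,0,0],
    [0,0,0],
    [0,0,0],
    [0,0,0],
    [0,0,0],
    [0,0,0]
  ],
  "twist": [0,0,0,0,0,0,0,0,0,0],
  "force": 8
}}

```text
clock: 6.15
tool_pos: [0.5085, -0.1406, 0.1587]
orientation: [1.5, 0.99, -1.5]
force: [-0.5, -0.9, -0.5]
opening: 0.0141
```

```bash
python3 - <<'E'
from h import *
st([.5085,-.1397,.157])
E
```

```text
t 6.15 tcp [ 0.5085 -0.1406  0.1587] yaw -23.12 tilt 0.0 F [-0.5 -0.9 -0.5] M [-0.09  0.08 -0.  ] open 0.0141 q [ 0.12  0.8   0.11  1.98 -0.22  0.37 -0.  ]
delta [ 1.7 -0.4 -0.8]
```

Emit:
{"api": "move_arm", "payload": {
  "gripper": [1,1,1,1,1,1,1,1,1,1,1,1,1,1,1,1],
  "linear": [
    [0,0,0],
    [0,0,0],
    [0,0,0],
    [0,0,0],
    [0,0,0],
    [0,0,0],
    [0,0,0],
    [0,0,0],
    [0,0,0],
    [0,0,0],
    [0,0,0],
    [0,0,0],
    [0,0,0],
    [0,0,0],
    [0,0,0],
    [0,0,0]
  ],
  "twist": [-4,-4,-4,-4,-4,-4,-4,-4,-4,-4,-4,-4,-4,-4,-1,0]
}}

```text
clock: 7.75
tool_pos: [0.5085, -0.1406, 0.1586]
orientation: [0.765, 1.432, -0.764]
force: [-0.4, 0.1, -1.0]
opening: 0.0141
```

```bash
python3 - <<'E'
from h import *
st([.5085,-.1397,.157])
im,d=imaging.camera('scene');cv2.imwrite('pics/s3.png',cv2.resize(im[110:230,220:340],(600,600),interpolation=2))
E
```

```text
t 7.75 tcp [ 0.5085 -0.1406  0.1586] yaw 33.81 tilt 0.01 F [-0.4  0.1 -1. ] M [-0.01  0.01 -0.06] open 0.0141 q [ 0.24  0.79 -0.1   1.98  0.2   0.38  0.58]
delta [ 1.6  0.5 -0.8]
```

View pics/s3.png

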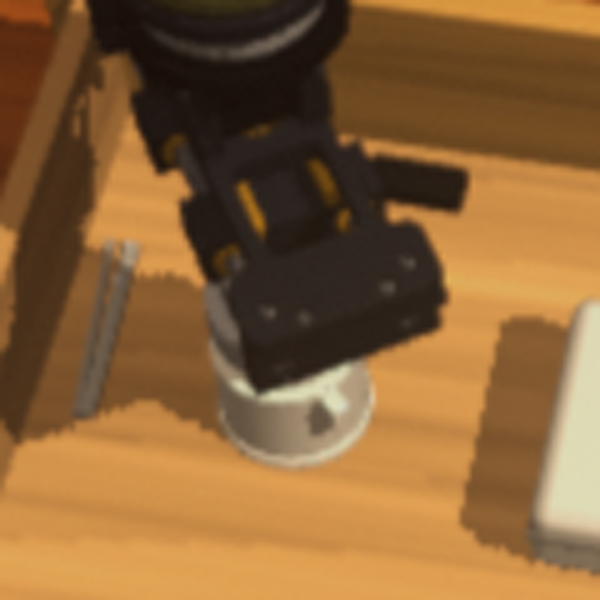

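The lid is turned and still held up, so I'll lower it under control.

Emit:
{"api": "move_arm", "payload": {
  "gripper": [1,1,1,1,1,1,1],
  "linear": [
    [1,0,0],
    [1,0,0],
    [1,0,0],
    [1,0,0],
    [0,0,0],
    [0,0,0],
    [0,0,0]
  ],
  "twist": [0,0,0,0,0,0,0]
}}

```text
clock: 8.5
tool_pos: [0.5085, -0.1406, 0.1547]
orientation: [0.764, 1.432, -0.764]
force: [-0.2, 0.7, -0.6]
opening: 0.0138
```

```bash
python3 - <<'E'
from h import *
st([.5085,-.1397,.157])
E
```

```text
t 8.5 tcp [ 0.5085 -0.1406  0.1547] yaw 33.87 tilt 0.01 F [-0.2  0.7 -0.6] M [-0.06  0.04 -0.05] open 0.0138 q [ 0.24  0.8  -0.1   1.98  0.2   0.37  0.58]
delta [-2.3  0.5 -0.8]
```

Emit:
{"api": "move_arm", "payload": {
  "gripper": [1,1,1,1,1,1,1],
  "linear": [
    [1,0,0],
    [1,0,0],
    [1,0,0],
    [0.5,0,0],
    [0,0,0],
    [0,0,0],
    [0,0,0]
  ],
  "twist": [0,0,0,0,0,0,0]
}}

```text
clock: 9.2
tool_pos: [0.5085, -0.1406, 0.1512]
orientation: [0.764, 1.432, -0.764]
force: [-0.1, -0.0, -0.2]
opening: 0.014
```

```bash
python3 - <<'E'
from h import *
st([.5085,-.1397,.157])
E
```

```text
t 9.2 tcp [ 0.5085 -0.1406  0.1512] yaw 33.88 tilt 0.01 F [-0.1 -0.  -0.2] M [-0.01  0.   -0.02] open 0.014 q [ 0.24  0.81 -0.1   1.98  0.2   0.37  0.58]
delta [-5.8  0.5 -0.7]
```

Emit:
{"api": "move_arm", "payload": {
  "gripper": [0.5,0.5,0.5,0.5,0.5,0.5],
  "linear": [
    [0,0,0],
    [0,0,0],
    [0,0,0],
    [0,0,0],
    [0,0,0],
    [0,0,0]
  ],
  "twist": [0,0,0,0,0,0]
}}

```text
clock: 9.8
tool_pos: [0.5085, -0.1406, 0.1512]
orientation: [0.764, 1.432, -0.764]
force: [-0.6, 0.2, -0.0]
opening: 0.0444
```

```bash
python3 - <<'E'
from h import *
st([.5085,-.1397,.157])
im,d=imaging.camera('scene');cv2.imwrite('pics/s4.png',cv2.resize(im[110:230,220:340],(600,600),interpolation=2))
vv,uu=np.mgrid[145:200,255:305];dd=d[145:200,255:305];P=unproj('scene',np.c_[uu.ravel(),vv.ravel()],dd.ravel());
r=np.hypot(P[:,0]-.5085,P[:,1]+.14);m=(r<.028)&(P[:,2]>.07)&(P[:,2]<.096);print(np.histogram(P[m,2],bins=np.arange(.07,.097,.002)))
E
```

```text
t 9.8 tcp [ 0.5085 -0.1406  0.1512] yaw 33.87 tilt 0.0 F [-0.6  0.2 -0. ] M [-0.01 -0.01  0.01] open 0.0444 q [ 0.24  0.81 -0.1   1.98  0.2   0.37  0.58]
delta [-5.8  0.5 -0.7]
(array([ 1,  1,  0,  0,  4, 12, 13,  1,  0,  0,  0,  0,  0]), array([0.07 , 0.072, 0.074, 0.076, 0.078, 0.08 , 0.082, 0.084, 0.086,
       0.088, 0.09 , 0.092, 0.094, 0.096]))
```

View pics/s4.png

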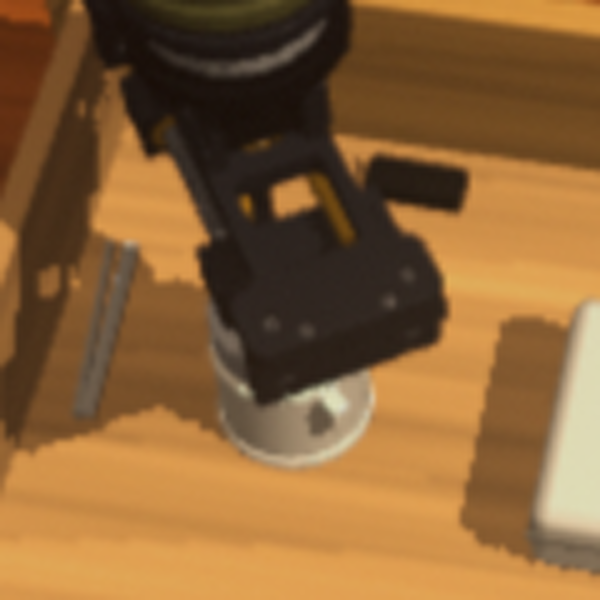

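The lid top now reads about 0.082 m, against 0.0905 m before, so it has dropped 8 mm. I'll regrip and screw it forward.

Emit:
{"api": "move_arm", "payload": {
  "gripper": [0.7,0.85,1,1,1,1,1,1,1,1,1,1,1,1],
  "linear": [
    [0.5,0,0],
    [0.5,0,0],
    [0,0,0],
    [0,0,0],
    [0,0,0],
    [0,0,0],
    [0,0,0],
    [0,0,0],
    [0,0,0],
    [0,0,0],
    [0,0,0],
    [0,0,0],
    [0,0,0],
    [0,0,0]
  ],
  "twist": [0,0,0,0,0,0,4,4,4,4,4,4,0,0],
  "force": 8
}}

```text
clock: 11.25
tool_pos: [0.5085, -0.1405, 0.1502]
orientation: [1.08, 1.287, -1.08]
force: [0.7, 0.4, -0.2]
opening: 0.0138
```

```bash
python3 - <<'E'
from h import *
st()
E
```

```text
t 11.25 tcp [ 0.5085 -0.1405  0.1502] yaw 9.98 tilt 0.0 F [ 0.7  0.4 -0.2] M [-0.03 -0.01 -0.01] open 0.0138 q [ 0.19  0.81 -0.01  1.98  0.02  0.35  0.33]
```

Emit:
{"api": "move_arm", "payload": {
  "gripper": [1,1,1,1,1,1,1,1,1,1,1,1],
  "linear": [
    [0.1,0,0],
    [0.2,0,0],
    [0.2,0,0],
    [0.2,0,0],
    [0.2,0,0],
    [0.2,0,0],
    [0.2,0,0],
    [0.2,0,0],
    [0.2,0,0],
    [0.2,0,0],
    [0,0,0],
    [0,0,0]
  ],
  "twist": [4,4,4,4,4,4,4,4,4,4,0,0]
}}

```text
clock: 12.45
tool_pos: [0.5087, -0.1406, 0.1485]
orientation: [1.584, 0.914, -1.583]
force: [-0.3, 1.2, 2.0]
opening: 0.0143
```

```bash
python3 - <<'E'
from h import *
st()
E
```

```text
t 12.45 tcp [ 0.5087 -0.1406  0.1485] yaw -30.0 tilt 0.03 F [-0.3  1.2  2. ] M [-0.1   0.08 -0.07] open 0.0143 q [ 0.1   0.82  0.13  1.99 -0.28  0.35 -0.07]
```

Emit:
{"api": "move_arm", "payload": {
  "gripper": [1,1,1,1,1,1,1],
  "linear": [
    [0.1,0,0],
    [0.2,0,0],
    [0.1,0,0],
    [0.2,0,0],
    [0,0,0],
    [0,0,0],
    [0,0,0]
  ],
  "twist": [3,3,3,3,2,0,0]
}}

```text
clock: 13.15
tool_pos: [0.5087, -0.1406, 0.1478]
orientation: [1.749, 0.741, -1.749]
force: [0.5, -0.3, 3.5]
opening: 0.014
```

```bash
python3 - <<'E'
from h import *
st()
E
```

```text
t 13.15 tcp [ 0.5087 -0.1406  0.1478] yaw -44.06 tilt 0.02 F [ 0.5 -0.3  3.5] M [-0.13  0.1  -0.04] open 0.014 q [ 0.08  0.83  0.18  1.99 -0.38  0.36 -0.21]
```

Emit:
{"api": "move_arm", "payload": {
  "gripper": [1,1,1,1,1,1],
  "linear": [
    [0,0,0],
    [0,0,0],
    [0,0,0],
    [0,0,0],
    [0,0,0],
    [0,0,0]
  ],
  "twist": [2,2,1,1,0,0]
}}

```text
clock: 13.75
tool_pos: [0.5087, -0.1405, 0.1477]
orientation: [1.818, 0.66, -1.818]
force: [0.4, -0.6, 3.2]
opening: 0.0148
```

```bash
python3 - <<'E'
from h import *
st()
E
```

```text
t 13.75 tcp [ 0.5087 -0.1405  0.1477] yaw -50.1 tilt 0.02 F [ 0.4 -0.6  3.2] M [-0.12  0.02  0.22] open 0.0148 q [ 0.06  0.83  0.2   1.99 -0.43  0.36 -0.27]
```

The wrist moment jumped to 0.22 N m and the pads spread to 14.8 mm, so this is the stop. I'll let go, lift off and check.

Emit:
{"api": "move_arm", "payload": {
  "gripper": [1,0.8,0.6,0.4,0,0,0,0,0],
  "linear": [
    [0,0,0],
    [0,0,0],
    [0,0,0],
    [0,0,0],
    [0,0,0],
    [0,0,0],
    [0,0,0],
    [0,0,0],
    [0,0,0]
  ],
  "twist": [-2,0,0,0,0,0,0,0,0]
}}

```text
clock: 14.65
tool_pos: [0.5085, -0.1405, 0.1477]
orientation: [1.796, 0.687, -1.796]
force: [-0.8, -0.4, 0.2]
opening: 0.0714
```

Emit:
{"api": "move_arm", "payload": {
  "gripper": [0,0,0,0,0,0,0,0,0,0,0,0,0,0],
  "linear": [
    [-5,0,0],
    [-10,0,0],
    [-20,0,0],
    [-30,0,0],
    [-30,0,0],
    [-30,0,0],
    [-30,0,0],
    [0,-35,-35],
    [0,-35,-35],
    [0,-35,-35],
    [0,-35,-35],
    [0,-35,-35],
    [0,0,0],
    [0,0,0]
  ],
  "twist": [0,0,0,0,0,0,0,0,0,0,0,0,0,0]
}}

```text
clock: 16.05
tool_pos: [0.5217, 0.1079, 0.3032]
orientation: [1.794, 0.69, -1.793]
force: [0.8, -1.5, -0.1]
opening: 0.0883
```

```bash
python3 - <<'E'
from h import *
st()
for n,box in(('top',(325,185,395,245)),('scene',(245,140,310,215))):
    im,d=imaging.camera(n);cv2.imwrite(f'pics/{n}5.png',im);x0,y0,x1,y1=box
    cv2.imwrite(f'pics/{n}5c.png',cv2.resize(im[y0-10:y1+10,x0-10:x1+10],(400,400),interpolation=2))
    vv,uu=np.mgrid[y0:y1,x0:x1];dd=d[y0:y1,x0:x1];m=dd>0
    P=unproj(n,np.c_[uu[m],vv[m]],dd[m]);P=P[P[:,2]<.2];z=P[:,2]
    b=P[(z>.098)];
    if len(b)<20: print(n,'hidden');continue
    u,s,v=np.linalg.svd(b[:,:2]-b[:,:2].mean(0),full_matrices=False)
    q=P[(z>.073)&(z<.09)&(np.hypot(P[:,0]-.5085,P[:,1]+.14)<.028)]
    print(n,len(b),b.mean(0),np.median(b[:,2]),'ang',np.degrees(np.arctan2(v[0,1],v[0,0]))%180,'top',np.median(q[:,2]))
    B=np.c_[q,np.ones(len(q))];c=np.linalg.lstsq(np.c_[q[:,:2],np.ones(len(q))],q[:,2],rcond=None)[0];print('slope',c)
cv2.imwrite('pics/j5.png',np.hstack([cv2.imread('pics/top5c.png'),cv2.imread('pics/scene5c.png')]))
E
```

```text
t 16.05 tcp [0.5217 0.1079 0.3032] yaw -47.93 tilt 0.02 F [ 0.8 -1.5 -0.1] M [-0.16  0.11  0.01] open 0.0883 q [-0.54  0.6   0.42  1.86 -0.34  0.75 -0.77]
top 136 [ 0.50862529 -0.13957814  0.10382778] 0.10360167884094724 ang 45.50809921402117 top 0.08030007570066611
slope [-0.00153038  0.01350148  0.08293019]
scene 153 [ 0.50938136 -0.14016793  0.10324952] 0.1036138066241985 ang 44.25191673568 top 0.08004661477933477
slope [0.01140849 0.0104141  0.07604228]
```

View pics/j5.png

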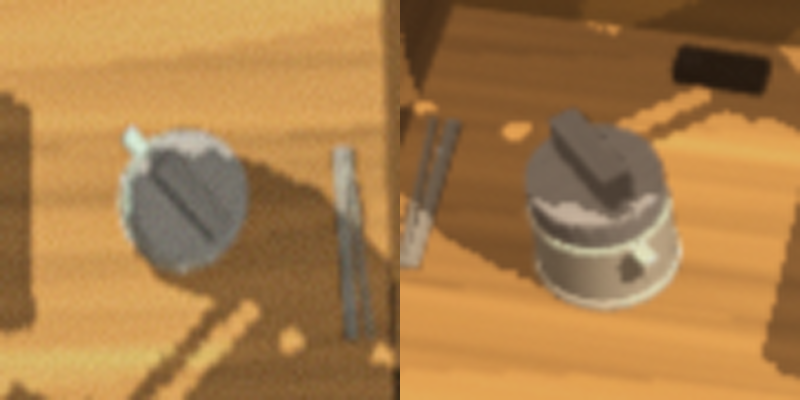

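View pics/scene5.png

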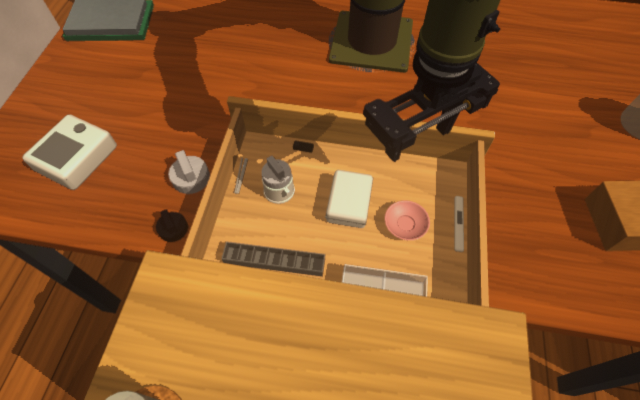

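The bar is in line with the tab, pointing to about (344,202) in the top picture. The lid's top is at 0.0802 m, so its origin is about 51.7 mm above the jar's. The other things are where they were.

```bash
python3 -c "
from h import *
print(hand_in())"
```

```text
the job is handed in; nothing more can be done
None
```

The lid is screwed home on the jar and released, and I handed the job in at about 16 s of the 45 s; the hand-in reports no verdict.

- **What I did:** I gripped the bar of the smaller aluminium lid, the one on the white jar in the drawer, with 8 N. I turned it back about 57° and lowered it into the thread start, where the lid top fell from 0.0905 m to about 0.082 m. After letting it settle and regripping, I screwed it forward about 84° until it hit the stop (wrist moment 0.22 N m). Then I opened the gripper, lifted off and moved clear.
- **Height:** the lid's origin is about 51.7 mm above the jar's (limit 53.2 mm).
- **Level and centring:** the lid is level within about 1°. Its centre is within about 1 mm of where it started.
- **Angle:** the bar's yaw is about 45°, and I measured the tab at 43–45°, so it is close to its stop.
- **Surroundings:** the other things in the drawer look unmoved in the last pictures. The gripper was open and well above the drawer.

No check failed. The two cameras differed by about 1° on the bar's yaw and 0.3 mm on the lid's height.

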